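Turn and seat the sink strainer

TASK

The sink strainer is standing proud of its steel collar because its notch is not over the red pin. With a fingertip, push the strainer's blue stud round until the notch lies over the pin, then press the strainer down until it is fully home, and take the hand away. Never lift the strainer out, and leave everything else where it stands.

Things in the scene. Friction and masses are not known exactly. Their poses are not given: they have to be found in the camera images.
- strainer: loose round pale metal strainer plate, 104 mm across, 6 mm thick, 0.4 kg; origin at the centre of its underside, x towards its notch, flat top 6 mm above the origin. A hub under it keeps it centred. A light sideways push (1 to 3 N) on the stud, square to its radius, turns it (a radial push only tips it); it stays where left. Origin 33 mm above the worktop at the start, 26 mm fully home. Starts turned 0.6 rad or more off, either way
- seal (a joint): how far (m) the rubber seal under the strainer is pushed down: 0 at the start, 0.007 when fully home. With the notch over the pin the strainer and seal go down together under about 6 N on the middle of the plate's top, stop hard and do not spring back; with the notch elsewhere the pin stops the plate
- strainer_notch (a point): centre of the strainer's notch, at the height of the plate's top, 46 mm from the plate's centre; the notch is a radial slot 14 mm wide, open at the rim and cut in to 38 mm from the centre
- strainer_stud (a point): top centre of the upright blue finger stud on the strainer, 12 mm in diameter, 14 mm tall above the plate's top, 40 mm from the plate's centre, opposite the notch
- drain_pin (a point): top of the fixed red pin, a level round rod 9 mm thick lying radially, reaching from the collar in to 44 mm from the centre; this point is 46 mm from the collar's centre, where the notch must come, 31.5 mm above the worktop. Its outer end shows in the gap round the plate; a red mark on the collar continues it
- drain: fixed shallow white ceramic sink, 300 x 260 mm, on the worktop, its floor 24 mm and its rim 36 mm above the worktop, with a steel collar in its middle (inner diameter 116 mm, outer 144 mm, top 32 mm above the worktop, flush with the strainer's top when that is home); origin at the collar's centre at worktop height; x points from the centre to the red pin
- plug: black rubber basin plug, 40 mm wide, 26 mm tall, standing in a corner of the sink; origin under its centre; leave it alone
- nailbrush: wooden nailbrush 30 x 70 mm, 24 mm tall, lying in the sink; origin under its centre; leave it alone
- soap: green bar of soap 50 x 32 x 20 mm, lying in the sink; origin under its centre; leave it alone
- detergent: orange washing-up bottle, 60 mm wide, 190 mm tall, beside the sink; origin under its centre; leave it alone
- mug: blue mug, 76 mm wide, 90 mm tall, beside the sink; origin under its centre; leave it alone
- jar: glass jar, 64 mm wide, 90 mm tall, beyond the sink; origin under its centre; leave it alone
There are look-alikes about, which are no part of the job. Of the things like the strainer, leave any that is turquoise; of the rest the smaller one is meant.

How it is judged:
On the way, in this order (a step that is already met when the one before it is completed fails the run):
1. the notch is turned over the pin (horizontal distance between strainer_notch and drain_pin below 0.005 m).
2. the strainer is pressed fully home (height (world z) of strainer below 0.028 m), for 0.2 s.
At the end, for the whole second after the job is handed in: the strainer lies level (within 0.04 rad) and still, fully home (its origin less than 28 mm above the worktop, that is within 2 mm of its seat), centred within 4 mm, its notch within 5 mm of the pin (horizontal distance between strainer_notch and drain_pin below 0.005 m and horizontal distance between strainer and drain below 0.004 m and height (world z) of strainer below 0.028 m and angle between strainer's own z axis and vertical below 0.04 rad and linear speed of strainer below 0.02 m/s); the robot touches nothing.
It fails at once if the strainer is lifted (its middle more than 12 mm above where it starts) (height (world z) of strainer above 0.045 m).
It fails at once if a thing in or around the sink is disturbed (moved more than 20 mm) (distance of any of plug, nailbrush, soap, detergent, mug, jar from where it was at the start of the episode above 0.02 m).
It also fails if it takes over 69 s, if anything falls off the work surface, if the arm or the gripper's body presses on something with over 40 N, if the wrist force passes 120 N, or if a joint passes its speed limit or range.

ROBOT

A 6-joint arm with a two-finger parallel gripper is mounted at the origin on the work surface. World frame = base frame: x ahead of the robot, y to its left, z up, the work surface at z = 0. Lengths are in m, angles in rad, forces in N, time in s.
With the tool pointing down it reaches from about 0.25 to 0.725 m from the base axis. Payload 4 kg.
Tool frame: the origin (TCP) lies midway between the tips of the shut fingers; the grasp point (between the pads) lies 19 mm behind it (bot.grip_point_offset is the distance from the TCP to the grasp point, in m); z points along the fingers, y is the line along which they close (so a half turn about z gives the same grasp; the last joint's range is limited). The gripper opens to 85 mm and grips with 20 to 120 N. Pads are 22 mm wide; open, the fingers measure 114 mm over their backs; the gripper's body (76 mm by 85 mm) begins 54 mm behind the grasp point. The pads swing forward as they close: fully open they stand 13 mm farther back than shut.
Start: joints at [0, 0.241, 0.005, 1.335, 0, 1.571], TCP at [0.5, -0, 0.231] pointing down, gripper open.
Joint ranges: [-2.72, 2.72], [-1.05, 1.87], [-1.09, 1.28], [-1.99, 2.15], [-1.42, 1.44], [-3.14, 3.14]. Speed limits (rad/s): [2.79, 2.79, 3.14, 3.14, 3.14, 3.14].

INTERFACE

Orientations are given as a unit quaternion [x, y, z, w].
In Python, from workcell import bot gives the robot as it stands.
- The arm moves only by the tool step_arm, never from a script. Its argument "targets" is text: rows parted by semicolons, each of 7 numbers parted by spaces: the opening, from -1 (shut) to 1 (fully open), so that 0 is half open, then the shift along the world's x, y, z normalised to -1 to 1, where 1 is 0.5 m, then the turn, a rotation vector about the world's x, y, z normalised to -1 to 1, where 1 is pi/4 rad. In form: gripper x y z wx wy wz; .... A call has 1 to 10 rows; each row is the pose to reach, as a shift and turn from the pose commanded when the call began; what a row does not reach only later rows make up. A row lasts 1/12 s, in which the tool goes at most 41.7 mm and 7.16 degrees, less where a joint would pass 70% of its speed; a pose out of reach is approached as far as the arm can. A call with a number of a shift or a turn outside -1 to 1 is refused whole. A call with a gripper value outside its range is refused whole. The fingers move at their own pace and stop on an object; the grip force is fixed at half the most. Time passes only in rows, so rows that repeat a pose let the fingers close. It gives the time, the measured TCP pose, the force, the opening and the grip force at its end, in the units of the state.
- bot.get_obs(): the state, without advancing time (a new reading comes with each control period).
- bot.camera(name): name is "scene" or "side" or "wrist"; returns the picture (480x640x3 uint8, red, green, blue); there is no depth.
- bot.camera_info(name): a dict with "vertical_fov" (degrees; the focal length in pixels is half the picture's height over the tangent of half this angle, whatever the lens; pixels are square), "cx", "cy" (the principal point, pixels), "pose" (4x4, takes a point from camera to world coordinates). Camera axes: x right, y up, looking along -z (the intrinsics and any distortion apply to the point x, -y, -z); pixel columns grow to the right and rows downward; lengths in m; the calibration is good to about 2 mm. A picture is of the moment at which its call begins: read the wrist's pose just before it. camera_info takes no time and is no camera call; for the wrist camera it gives the pose at the moment of the call.
- bot.job_done(): hands the job in; it is judged then, once.
The state is a dict: "clock": time; "joint_pos": joint angles; "joint_vel": joint speeds; "tau": joint torques, N m; "eef_pos": TCP position; "tool_rot": TCP orientation; "ft_force": force on the tool from outside, world axes, zero at the start; "ft_torque": the same for the moment, N m; "grip_width": finger opening in m; "grasp_force": force on a finger pad.
Only numpy, scipy, OpenCV 4.12 (cv2) and the standard library are available. Lean on these libraries where they do the work, as an engineer would, in place of code of your own. Each camera call takes 0.05 s, during which the arm holds its last target. There are 200 camera calls.

## Working session

There is one attempt and no reset: what is moved stays moved. The work goes in short steps, Python scripts to look and compute and a tool call to move; the robot and the scene stay as the last step left them, time stands still between calls to the robot, and variables do not carry over. Pictures are saved under pics/ and viewed, at most 10 in all, crops included, and the job is handed in when it is done.

Besides the shell and the picture viewer there is one more tool, called in YAML: its name, and indented under it one key for each argument. step_arm: Moves the arm, as the interface text tells. Scaled input: -1 to 1 covers 0.5 m each way for a shift and pi/4 rad each way for a turn. Its arguments: {"type":"object","properties":{"targets":{"type":"string"}},"required":["targets"]}

```bash
mkdir -p pics; python3 - <<'E'
from workcell import bot
import cv2,numpy as np
for n in("scene","wrist","side"):
    i=bot.camera_info(n);im=bot.camera(n);cv2.imwrite(f"pics/{n}0.png",im[:,:,::-1]);print(n,i)
print(bot.get_obs())
E
```

```text
scene {'vertical_fov': 53.73321337994264, 'cx': 311.23821470324947, 'cy': 237.24356572133885, 'pose': array([[-0.76494746, -0.50748614,  0.39662727,  0.95744968],
       [ 0.64409027, -0.60102222,  0.47320188,  0.42140553],
       [-0.00176159,  0.61743834,  0.78661731,  0.71954498],
       [ 0.        ,  0.        ,  0.        ,  1.        ]])}
wrist {'vertical_fov': 68.26993377764306, 'cx': 325.2053324068168, 'cy': 231.39535314437094, 'pose': array([[ 9.99998349e-01, -1.05698788e-03,  1.47800002e-03,
         4.99339227e-01],
       [ 6.24729217e-04,  9.63811842e-01,  2.66582713e-01,
         6.69649847e-02],
       [-1.70628862e-03, -2.66581349e-01,  9.63810911e-01,
         3.72508101e-01],
       [ 0.00000000e+00,  0.00000000e+00,  0.00000000e+00,
         1.00000000e+00]])}
side {'vertical_fov': 44.89710086445962, 'cx': 315.21963593927165, 'cy': 226.01928636016402, 'pose': array([[ 0.90926004,  0.22586591, -0.34961518,  0.21824683],
       [-0.4157157 ,  0.45111826, -0.78972956, -0.7958594 ],
       [-0.0206552 ,  0.86341005,  0.50407981,  0.60525443],
       [ 0.        ,  0.        ,  0.        ,  1.        ]])}
{'clock': 0.15, 'joint_pos': array([-2.23539864e-05,  2.41251714e-01,  4.01879599e-03,  1.33519152e+00,
       -3.55067417e-05,  1.57078430e+00]), 'joint_vel': array([ 0.00164422, -0.00121858,  0.00450346, -0.00064852, -0.0004404 ,
        0.00024876]), 'tau': array([-1.62746033e-03, -3.72633219e+01,  2.52638429e+01,  1.23480460e-02,
       -1.30651040e-05,  1.49362950e-05]), 'eef_pos': array([ 4.99516781e-01, -2.19424874e-05,  2.30605887e-01]), 'tool_rot': array([ 7.07110189e-01,  7.07102905e-01, -5.88167916e-04, -5.63080655e-04]), 'ft_force': array([0.1012729 , 0.32639894, 0.32029793]), 'ft_torque': array([0.00676775, 0.03349065, 0.0064955 ]), 'grasp_force': 0.0, 'grip_width': 0.08553151116488586}
```

View pics/scene0.png

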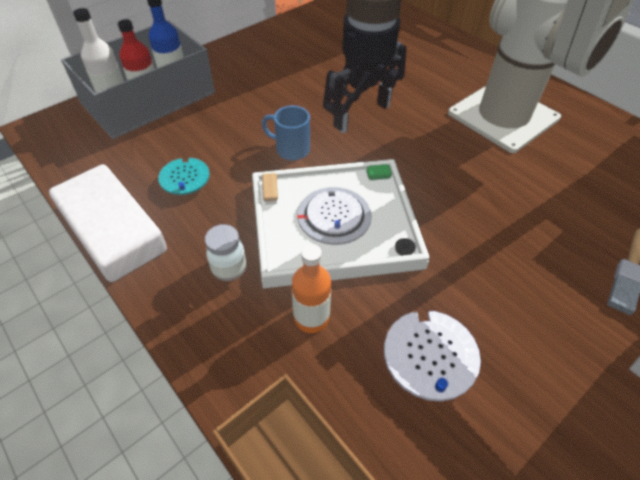

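View pics/wrist0.png

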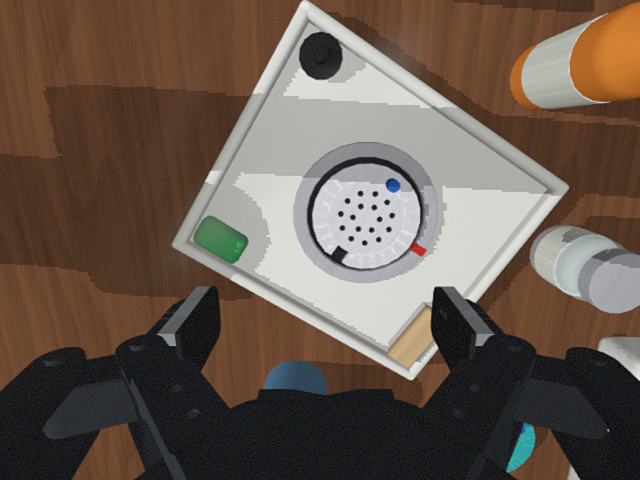

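View pics/side0.png

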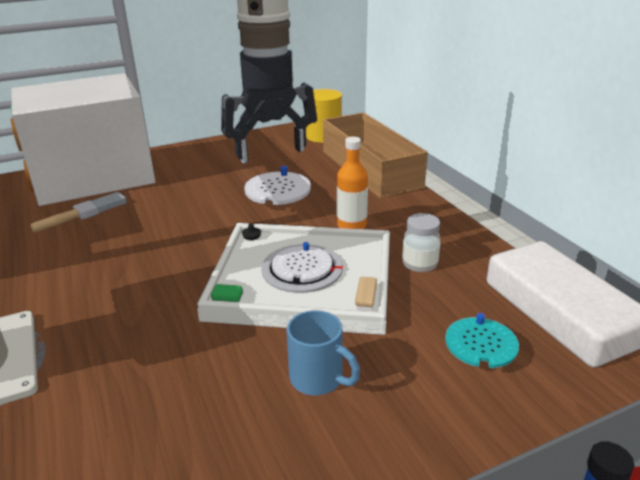

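The strainer in the sink is the one meant: it's the smaller one that isn't turquoise. In the wrist view the stud is near (393,185), notch (339,255), pin mark (418,249) and plate centre (366,214). The stud is at (337,223) in the scene view and (306,245) in the side view.

```bash
cat > h.py <<'E'
from workcell import bot
import numpy as np, cv2
def ray(i,p):
    f=240/np.tan(np.radians(i["vertical_fov"])/2);T=i["pose"]
    d=T[:3,:3]@np.array([(p[0]-i["cx"])/f,-(p[1]-i["cy"])/f,-1]);return T[:3,3],d/np.linalg.norm(d)
def onz(i,p,z):
    o,d=ray(i,p);return o+d*(z-o[2])/d[2]
def tri(L):
    A=0;b=0
    for i,p in L:
        o,d=ray(i,p);M=np.eye(3)-np.outer(d,d);A=A+M;b=b+M@o
    return np.linalg.solve(A,b)
E
python3 - <<'E'
from h import *
W,S,D=[bot.camera_info(n) for n in("wrist","scene","side")]
print("stud",tri([(W,(393,185)),(S,(337,222)),(D,(306,244))]),tri([(W,(393,185)),(D,(306,244))]),onz(W,(393,184),.053))
c=onz(W,(366,215),.039);n=onz(W,(339,256),.037);p=onz(W,(418,249),.032)
print("plate c",c,"collar c",onz(W,(366,212),.032),"notch",n,"pin",p, "ctri",tri([(W,(366,215)),(S,(334,212)),(D,(302,264))]))
im=cv2.imread("pics/wrist0.png")[125:300,270:460];cv2.imwrite("pics/w0c.png",cv2.resize(im,None,fx=4.2,fy=3.4,interpolation=2)[:600,:800])
E
```

```text
stud [0.56099133 0.02199439 0.05063885] [0.56097051 0.02174794 0.05086887] [0.56028036 0.02301889 0.053     ]
plate c [ 0.53843086 -0.00887012  0.039     ] collar c [ 0.53915449 -0.00743856  0.032     ] notch [ 0.5129056  -0.05147941  0.037     ] pin [ 0.59297467 -0.04566332  0.032     ] ctri [ 0.53885519 -0.01011129  0.0337106 ]
```

View pics/w0c.png

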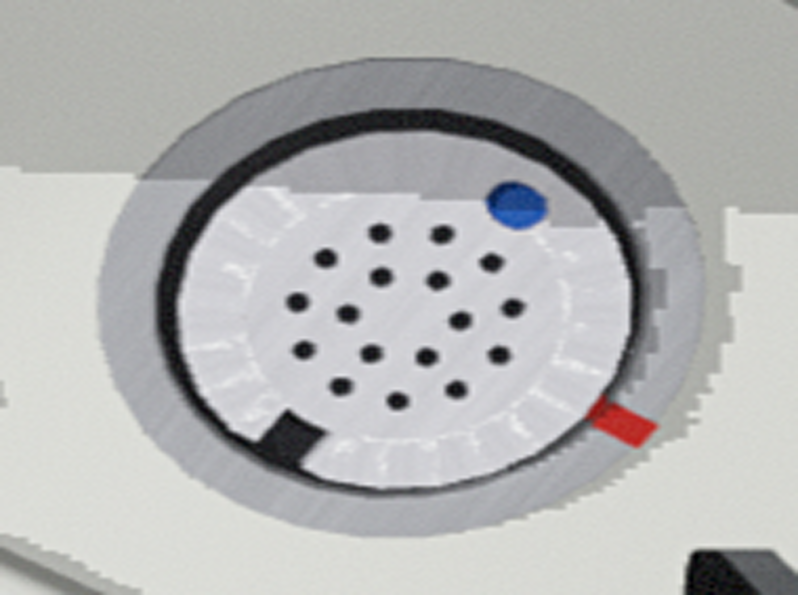

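Centre ≈ (0.539, -0.009), stud at about 57°, notch about -123°, pin about -34.5°. The stud therefore has to go about 88° CCW. I plan to straddle it with half-shut fingers, turning the tool as it goes. First I'll check how close the bottle is.

```bash
python3 - <<'E'
from h import *
W,S,D=[bot.camera_info(n) for n in("wrist","scene","side")]
print("det base",onz(S,(311,322),0),onz(D,(352,225),0),"mug",onz(S,(292,155),0),onz(D,(316,385),0),"jar",onz(D,(421,267),0))
c=(onz(W,(366.5,216.2),.039)+onz(W,(365.5,212.4),.032))/2
for p,z in(((393.1,184.7),.053),((339.5,253.8),.037),((418.3,248.5),.032)):
    v=onz(W,p,z)-c;print(np.degrees(np.arctan2(v[1],v[0])),np.hypot(*v[:2]))
print(c)
E
```

```text
det base [7.12448586e-01 1.27838243e-01 1.11022302e-16] [0.70783858 0.12210043 0.        ] mug [ 0.47694907 -0.21800146  0.        ] [ 0.45450844 -0.25167328  0.        ] jar [ 0.74954622 -0.06987656  0.        ]
55.43309063038249 0.03805319137464064
-122.32024883222367 0.04756872763171451
-33.61465433549369 0.06535619801977904
[ 0.53881325 -0.0089494   0.0355    ]
```

step_arm:
  targets: "-0.48 0.03 0 -0.05 0 0 -0.15; -0.48 0.06 0.01 -0.1 0 0 -0.3; -0.48 0.09 0.03 -0.14 0 0 -0.45; -0.48 0.12 0.048 -0.18 0 0 -0.6; -0.48 0.122 0.05 -0.22 0 0 -0.73; -0.48 0.122 0.05 -0.22 0 0 -0.73; -0.48 0.122 0.05 -0.22 0 0 -0.73"

```text
clock: 0.73
eef_pos: [0.5594, 0.025, 0.1198]
tool_rot: [0.878, 0.48, -0.002, -0.001]
ft_force: [0.0, 0.2, 1.0]
grip_width: 0.022
grasp_force: 0.0
```

```bash
python3 - <<'E'
from h import *
i=bot.camera_info("wrist");im=bot.camera("wrist")
import pickle;pickle.dump(i,open("w1.pkl","wb"))
cv2.imwrite("pics/w1.png",im[:,:,::-1]);print(bot.get_obs()["eef_pos"],i["pose"][:3,3])
E
```

```text
[0.56049373 0.02488458 0.12135857] [0.59618451 0.08132927 0.26172782]
```

View pics/w1.png

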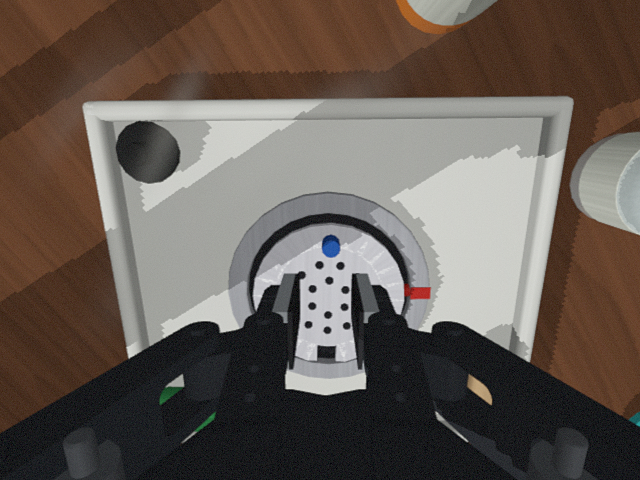

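In this view the stud top is at (331,248), the notch at (326,352) and the pin mark at (417,293).

```bash
python3 - <<'E'
from h import *
import pickle;i=pickle.load(open("w1.pkl","rb"))
s=onz(i,(331,248),.053);n=onz(i,(326,352),.037);p=onz(i,(417,293),.032);q=(s*46+n*40)/86
W=bot.camera_info("wrist");
print("stud",s,"notch",n,"pin",p,"centre from s,n",q)
for c in(q,np.array([.5388,-.0089,0])):print([ (np.degrees(np.arctan2(*(v-c)[1::-1])),np.hypot(*(v-c)[:2])) for v in (s,n,p)])
E
```

```text
stud [0.56141897 0.02167226 0.053     ] notch [ 0.51298587 -0.04823233  0.037     ] pin [ 0.59124075 -0.04538195  0.032     ] centre from s,n [ 0.53889194 -0.0108415   0.04555814]
[(np.float64(55.28401512303208), np.float64(0.03955517242358498)), (np.float64(-124.71598487696791), np.float64(0.04548844828712271)), (np.float64(-33.41736756231434), np.float64(0.06271714353466848))]
[(np.float64(53.50401911062475), np.float64(0.03803000049006433)), (np.float64(-123.27721604610336), np.float64(0.047046803477298026)), (np.float64(-34.825541524234694), np.float64(0.06388243187112612))]
```

step_arm:
  targets: "-0.48 0.002 -0.006 -0.03 0 0 -0.04; -0.48 0.002 -0.006 -0.06 0 0 -0.04; -0.48 0.002 -0.006 -0.09 0 0 -0.04; -0.48 0.002 -0.006 -0.11 0 0 -0.04; -0.48 0.002 -0.006 -0.125 0 0 -0.04; -0.48 0.002 -0.006 -0.135 0 0 -0.04; -0.48 0.002 -0.006 -0.145 0 0 -0.04; -0.48 0.002 -0.006 -0.152 0 0 -0.04; -0.48 0.002 -0.006 -0.152 0 0 -0.04"

```text
clock: 1.53
eef_pos: [0.5618, 0.022, 0.045]
tool_rot: [0.886, 0.465, -0.0, -0.0]
ft_force: [-0.1, 0.8, -0.1]
grip_width: 0.0222
grasp_force: 0.0
```

```bash
python3 - <<'E'
from h import *
print(bot.get_obs()["eef_pos"],bot.get_obs()["ft_force"])
a=bot.camera("scene")[150:270,265:405];b=bot.camera("side")[210:310,240:360]
cv2.imwrite("pics/c2.png",np.hstack([cv2.resize(x[:,:,::-1],(400,343),interpolation=2) for x in(a,b)]))
E
```

```text
[0.56181977 0.02200732 0.04500071] [-0.09442013  0.78833002 -0.05590095]
```

View pics/c2.png

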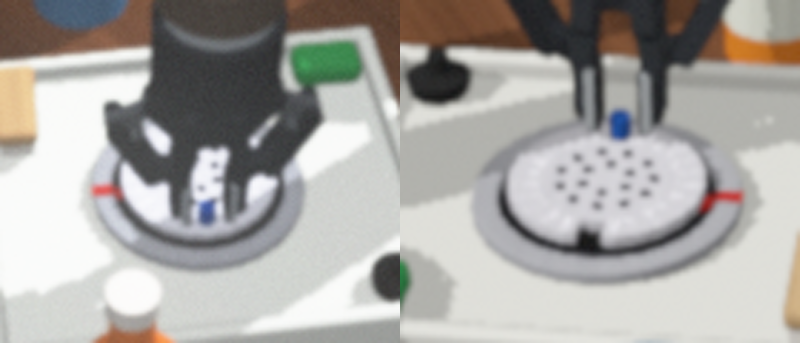

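```bash
python3 - <<'E'
import numpy as np
c=np.array([.5389,-.0105]);p0=np.array([.5615,.022]);R=.0396
a0=np.arctan2(*(p0-c)[::-1])
def arc(a0,n):
    q=c+R*np.array([np.cos(a0),np.sin(a0)])
    for k in range(1,n+1):
        a=a0+k*np.pi/40;print(np.round((c+R*np.array([np.cos(a),np.sin(a)])-q)/.5,3),round(k*.1,1))
print(np.degrees(a0));arc(a0,10);print();arc(a0+np.pi/4,10)
E
```

```text
55.18584278405707
[-0.005  0.003] 0.1
[-0.011  0.006] 0.2
[-0.016  0.009] 0.3
[-0.022  0.011] 0.4
[-0.028  0.012] 0.5
[-0.034  0.013] 0.6
[-0.041  0.014] 0.7
[-0.047  0.014] 0.8
[-0.053  0.014] 0.9
[-0.059  0.013] 1.0

[-0.006 -0.001] 0.1
[-0.012 -0.003] 0.2
[-0.018 -0.005] 0.3
[-0.023 -0.008] 0.4
[-0.029 -0.011] 0.5
[-0.034 -0.015] 0.6
[-0.039 -0.019] 0.7
[-0.043 -0.023] 0.8
[-0.047 -0.028] 0.9
[-0.051 -0.033] 1.0
```

step_arm:
  targets: "-0.48 -0.005 0.003 -0.002 0 0 0.1; -0.48 -0.011 0.006 -0.002 0 0 0.2; -0.48 -0.016 0.009 -0.002 0 0 0.3; -0.48 -0.022 0.011 -0.002 0 0 0.4; -0.48 -0.028 0.012 -0.002 0 0 0.5; -0.48 -0.034 0.013 -0.002 0 0 0.6; -0.48 -0.041 0.014 -0.002 0 0 0.7; -0.48 -0.047 0.014 -0.002 0 0 0.8; -0.48 -0.053 0.014 -0.002 0 0 0.9; -0.48 -0.059 0.013 -0.002 0 0 1.0"

```text
clock: 2.47
eef_pos: [0.5333, 0.0288, 0.045]
tool_rot: [0.639, 0.769, 0.001, 0.001]
ft_force: [0.9, 0.6, -0.5]
grip_width: 0.0221
grasp_force: 0.5
```

step_arm:
  targets: "-0.48 -0.006 -0.001 0 0 0 0.1; -0.48 -0.012 -0.003 0 0 0 0.2; -0.48 -0.018 -0.005 0 0 0 0.3; -0.48 -0.023 -0.008 0 0 0 0.4; -0.48 -0.029 -0.011 0 0 0 0.5; -0.48 -0.034 -0.015 0 0 0 0.6; -0.48 -0.039 -0.019 0 0 0 0.7; -0.48 -0.043 -0.023 0 0 0 0.8; -0.48 -0.047 -0.028 0 0 0 0.9; -0.48 -0.047 -0.028 0 0 0 0.9"

```text
clock: 3.3
eef_pos: [0.5092, 0.0146, 0.0449]
tool_rot: [0.334, 0.942, 0.0, 0.0]
ft_force: [0.2, 1.0, -0.2]
grip_width: 0.022
grasp_force: 0.2
```

```bash
python3 - <<'E'
from h import *
print(bot.get_obs()["eef_pos"],bot.get_obs()["ft_force"])
a=bot.camera("scene")[150:270,265:405];b=bot.camera("side")[210:310,240:360]
cv2.imwrite("pics/c3.png",np.hstack([cv2.resize(x[:,:,::-1],(400,343),interpolation=2) for x in(a,b)]))
E
```

```text
[0.50916638 0.01463088 0.0449158 ] [ 0.22602888  1.01552681 -0.21861444]
```

View pics/c3.png

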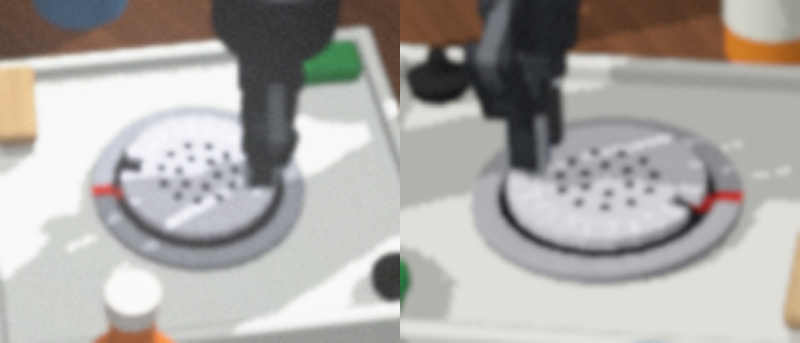

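The notch is nearing the pin: about (324.6,269.8) in the side view and (310.5,206.7) in the scene view. Now working out how much is left.

```bash
python3 - <<'E'
from h import *
S,D=[bot.camera_info(n) for n in("scene","side")]
c=np.array([.5389,-.0103])
f=lambda v:(np.degrees(np.arctan2(*(v[:2]-c)[::-1])).round(1),np.hypot(*(v[:2]-c)).round(4))
for i,n,p in((S,(310.5,206.7),(301,216.5)),(D,(324.6,269.8),(335,267.5))):
    print(f(onz(i,n,.037)),f(onz(i,p,.032)))
print(f(bot.get_obs()["eef_pos"]))
E
```

```text
(np.float64(-53.7), np.float64(0.046)) (np.float64(-31.3), np.float64(0.0636))
(np.float64(-55.9), np.float64(0.0461)) (np.float64(-34.6), np.float64(0.0585))
(np.float64(140.0), np.float64(0.0385))
```

step_arm:
  targets: "-0.48 -0.004 -0.005 0 0 0 0.1; -0.48 -0.007 -0.011 0 0 0 0.2; -0.48 -0.01 -0.017 0 0 0 0.3; -0.48 -0.01 -0.017 0 0 0 0.3; -0.48 -0.01 -0.017 0 0 0 0.3"

```text
clock: 3.82
eef_pos: [0.5043, 0.0059, 0.0445]
tool_rot: [0.224, 0.975, -0.0, 0.0]
ft_force: [-0.1, 0.8, 0.3]
grip_width: 0.0218
grasp_force: 0.0
```

```bash
python3 - <<'E'
from h import *
print(bot.get_obs()["eef_pos"],bot.get_obs()["ft_force"])
a=bot.camera("scene")[180:245,290:380];b=bot.camera("side")[235:295,255:350];
cv2.imwrite("pics/c4.png",np.hstack([cv2.resize(a[:,:,::-1],(400,289),interpolation=2),cv2.resize(b[:,:,::-1],(400,289),interpolation=2)]))
E
```

```text
[0.50426253 0.00588537 0.04448287] [-0.10332615  0.81485329  0.25250272]
```

View pics/c4.png

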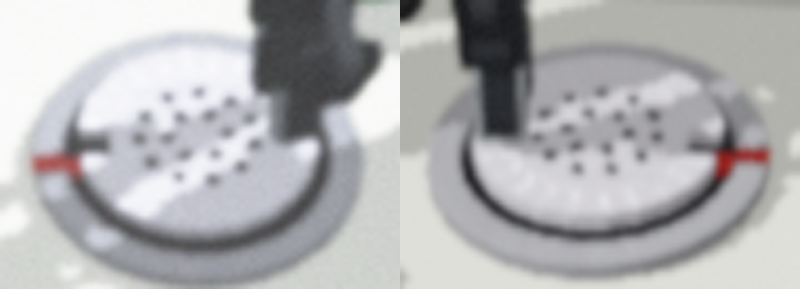

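Notch now at (310.9,212.6) in the scene view and (327.4,265.7) in the side view, with the pin mark at (302.8,216.7) and (337.7,267.6).

```bash
python3 - <<'E'
from h import *
S,D=[bot.camera_info(n) for n in("scene","side")]
c=np.array([.5389,-.0103])
f=lambda v:(np.degrees(np.arctan2(*(v[:2]-c)[::-1])).round(1),np.hypot(*(v[:2]-c)).round(4))
for i,n,p in((S,(310.9,212.6),(302.8,216.7)),(D,(327.4,265.7),(337.7,267.6))):
    print(f(onz(i,n,.037)),f(onz(i,p,.032)))
print(f(bot.get_obs()["eef_pos"]))
E
```

```text
(np.float64(-34.6), np.float64(0.0442)) (np.float64(-30.3), np.float64(0.0603))
(np.float64(-39.2), np.float64(0.0459)) (np.float64(-34.3), np.float64(0.0632))
(np.float64(154.9), np.float64(0.0382))
```

step_arm:
  targets: "-0.48 -0.001 -0.003 0 0 0 0.05; -0.48 -0.002 -0.006 0 0 0 0.1; -0.48 -0.002 -0.006 0 0 0 0.1; -0.48 -0.002 -0.006 0 0 0 0.1; -0.48 0 -0.002 0 0 0 0.1; -0.48 0 -0.002 0 0 0 0.1; -0.48 0 -0.002 0.04 0 0 0.1; -0.48 0 -0.002 0.08 0 0 0.1; -0.48 0 -0.002 0.12 0 0 0.1; -0.48 0 -0.002 0.12 0 0 0.1"

```text
clock: 4.75
eef_pos: [0.507, 0.005, 0.1082]
tool_rot: [0.184, 0.983, 0.0, 0.004]
ft_force: [1.2, -0.0, 0.0]
grip_width: 0.0222
grasp_force: 0.0
```

```bash
python3 - <<'E'
from h import *
import pickle
print(bot.get_obs()["eef_pos"],bot.get_obs()["ft_force"])
i=bot.camera_info("wrist");w=bot.camera("wrist");pickle.dump(i,open("w2.pkl","wb"))
S=bot.camera("scene")[180:245,290:380];b=bot.camera("side")[235:295,255:350]
cv2.imwrite("pics/c5.png",np.hstack([cv2.resize(w[:,:,::-1],(480,360),interpolation=2),np.vstack([cv2.resize(S[:,:,::-1],(320,180),interpolation=2),cv2.resize(b[:,:,::-1],(320,180),interpolation=2)])]))
E
```

```text
[0.50696776 0.0049524  0.10815078] [ 1.22605466 -0.02364542  0.01743034]
```

View pics/c5.png

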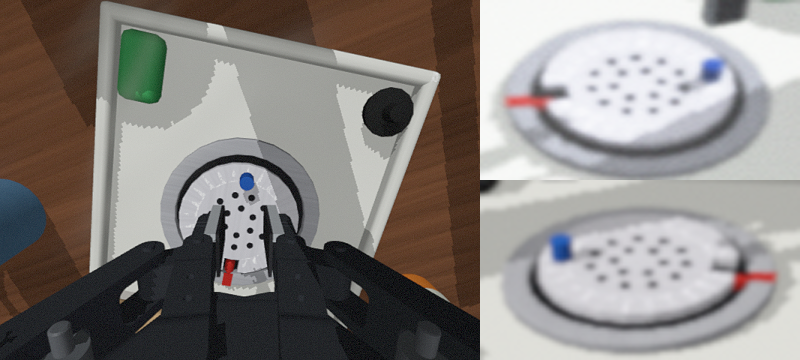

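In the wrist view the notch is now nearly over the pin, with red showing in it. The stud top is at about (328,244) and the mark at (303,373) in full-size pixels. I'll measure with colour masks, using the saved wrist pose.

```bash
python3 - <<'E'
from h import *
import pickle
i=bot.camera_info("wrist");w=bot.camera("wrist").astype(int)
for y in range(335,385,1):
    print(y,''.join('R' if r>110 and g<70 else '#' if max(r,g,b)<75 else 'r' if r>2*g else '.' for r,g,b in w[y,280:345]))
c=np.array([.5389,-.0103])
f=lambda v:(np.degrees(np.arctan2(*(v[:2]-c)[::-1])).round(1),np.hypot(*(v[:2]-c)).round(4))
for n in("wrist","scene","side"):
    im=bot.camera(n).astype(int);j=bot.camera_info(n);r,g,b=im.transpose(2,0,1)
    x0,y0,x1,y1={"wrist":(300,220,350,265),"scene":(340,190,362,210),"side":(270,248,290,265)}[n]
    m=((b>r*1.7)&(b>80))[y0:y1,x0:x1];ys,xs=np.nonzero(m);p=(xs.mean()+x0,ys.mean()+y0)
    print(n,p,m.sum(),f(onz(j,p,.046)))
    if n=="wrist":
        m=((r>110)&(g<70))[360:390,280:345];ys,xs=np.nonzero(m);p=(xs.mean()+280,ys.mean()+360);print("mark",p,f(onz(j,p,.032)))
E
```

```text
335 #################..............######..............########......
336 #################.............#######...............#######......
337 #################.............########..............######.......
338 #################.............########...............####........
339 #################..............######............................
340 #################...............####.............................
341 #################................................................
342 ################.................................................
343 ################.................................................
344 ################.................................................
345 ################.................................................
346 ################.................................................
347 ################.................................................
348 ################.................................................
349 ################.................................................
350 ###############...............................
[... 2134 characters left out ...]
........RRRRRRRRRRRR...................................
382 #####.............RRRRRRRRRRRR...................................
383 #####.............RRRRRRRRRRRR...................................
384 #####.............RRRRRRRRRRRR...................................
wrist (np.float64(331.19321148825065), np.float64(250.6083550913838)) 383 (np.float64(152.7), np.float64(0.0399))
mark (np.float64(305.50621118012424), np.float64(375.0)) (np.float64(-34.1), np.float64(0.0586))
scene (np.float64(354.89473684210526), np.float64(203.8421052631579)) 19 (np.float64(153.8), np.float64(0.0414))
side (np.float64(278.5609756097561), np.float64(256.8536585365854)) 41 (np.float64(148.0), np.float64(0.0412))
```

The pin shows inside the slot, off-centre by only about 1 mm. Shutting the fingers, going over the centre and pressing.

step_arm:
  targets: "-1 0.02 -0.01 0 0 0 0; -1 0.04 -0.02 0 0 0 0; -1 0.064 -0.03 0 0 0 0; -1 0.064 -0.03 0 0 0 0; -1 0.064 -0.03 -0.04 0 0 0; -1 0.064 -0.03 -0.08 0 0 0; -1 0.064 -0.03 -0.1 0 0 0; -1 0.064 -0.03 -0.11 0 0 0; -1 0.064 -0.03 -0.12 0 0 0; -1 0.064 -0.03 -0.12 0 0 0"

```text
clock: 5.93
eef_pos: [0.5354, -0.0099, 0.0437]
tool_rot: [0.183, 0.983, -0.0, -0.001]
ft_force: [0.4, -0.6, 0.4]
grip_width: 0.0001
grasp_force: 0.0
```

step_arm:
  targets: "-1 0.006 0 -0.002 0 0 0; -1 0.006 0 -0.004 0 0 0; -1 0.006 0 -0.006 0 0 0; -1 0.006 0 -0.008 0 0 0; -1 0.006 0 -0.010 0 0 0; -1 0.006 0 -0.012 0 0 0; -1 0.006 0 -0.014 0 0 0; -1 0.006 0 -0.014 0 0 0"

```text
clock: 6.6
eef_pos: [0.5392, -0.01, 0.0379]
tool_rot: [0.184, 0.983, 0.0, 0.0]
ft_force: [-1.0, 0.1, 4.4]
grip_width: -0.0001
grasp_force: 2.1
```

Contact at 0.038, with force at 4.4 N. Continuing down in small steps.

step_arm:
  targets: "-1 0 0 -0.002 0 0 0; -1 0 0 -0.004 0 0 0; -1 0 0 -0.006 0 0 0; -1 0 0 -0.008 0 0 0; -1 0 0 -0.010 0 0 0; -1 0 0 -0.010 0 0 0"

```text
clock: 7.1
eef_pos: [0.5392, -0.01, 0.0329]
tool_rot: [0.184, 0.983, 0.0, 0.0]
ft_force: [-1.8, 0.3, 4.4]
grip_width: -0.0002
grasp_force: 2.2
```

Sinking steadily at 4.4 N, so the notch is over the pin.

step_arm:
  targets: "-1 0 0 -0.001 0 0 0; -1 0 0 -0.002 0 0 0; -1 0 0 -0.003 0 0 0; -1 0 0 -0.004 0 0 0; -1 0 0 -0.004 0 0 0"

```text
clock: 7.52
eef_pos: [0.5393, -0.01, 0.032]
tool_rot: [0.184, 0.983, 0.0, 0.001]
ft_force: [-4.9, -0.2, 11.7]
grip_width: 0.0002
grasp_force: 6.2
```

Hard stop at 0.032, which is the height of a seated top. I'll press a little longer, then lift away.

step_arm:
  targets: "-1 0 0 -0.001 0 0 0; -1 0 0 -0.001 0 0 0; -1 0 0 -0.001 0 0 0; -1 0 0 0.006 0 0 0; -1 0 0 0.02 0 0 0; -1 0 0 0.06 0 0 0; -1 0 0 0.12 0 0 0; -1 0 0 0.2 0 0 0; -1 0 0 0.3 0 0 0; -1 0 0 0.3 0 0 0"

```text
clock: 8.35
eef_pos: [0.5428, -0.0101, 0.1877]
tool_rot: [0.184, 0.983, 0.001, 0.006]
ft_force: [0.4, -0.4, 0.8]
grip_width: 0.0003
grasp_force: 0.0
```

```bash
python3 - <<'E'
from h import *
print(bot.get_obs()["eef_pos"],bot.get_obs()["ft_force"])
w=bot.camera("wrist");S=bot.camera("scene")[170:260,270:390];b=bot.camera("side")[225:305,250:360]
cv2.imwrite("pics/c6.png",np.hstack([cv2.resize(w[:,:,::-1],(480,360),interpolation=2),np.vstack([cv2.resize(S[:,:,::-1],(320,180),interpolation=2),cv2.resize(b[:,:,::-1],(320,180),interpolation=2)])]))
E
```

```text
[ 0.5428299  -0.01008986  0.18773267] [ 0.43644646 -0.44426267  0.80203608]
```

View pics/c6.png

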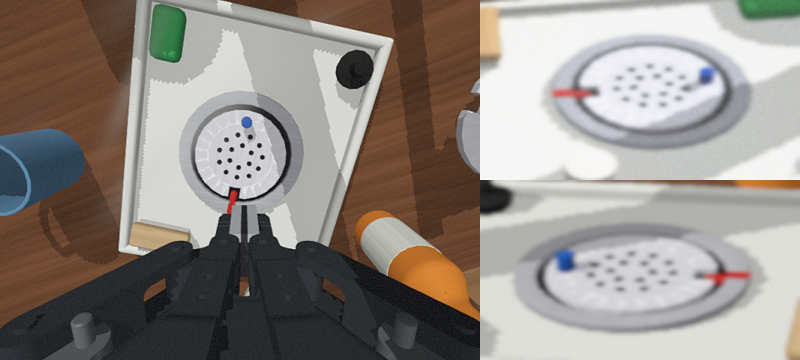

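The plate lies flush in its collar, with the red pin in the notch at about (233,195) in the wrist view. The sink items and bottle stand as before and the hand is clear, so I'm handing it in.

```bash
python3 -c "
from workcell import bot
print(bot.job_done())"
```

```text
the job is handed in; nothing more can be done
None
```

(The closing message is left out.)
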